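# True up the electrode stand's post with a square

### The job

The post of the electrode stand sits on a springy pivot and leans over its base plate. Pick up the metal square by its stock, set it stock-down on the plate in line with it, and press it into the corner between plate and post until the stock sits flat on the plate and the blade lies flat along the post, which brings the post upright. Finish while still gripping the square and holding it pressed against both faces, since the post leans back when let go; move the post with the square only, never with the gripper, and leave the bottle, beaker and jar where they stand.

Things in the scene. Friction and masses are not known exactly. Their poses are not given: they have to be found in the camera images.
- square: Loose metal try square, 0.27 kg, starts upright on its stock. Aluminium stock 120 (x) by 20 (y) by 26 mm high; thin steel blade 22 (x) by 4 mm (y) rises from the stock's +x end to 150 mm above the underside. Blade edge and stock end form one flat outer face, square to the underside. Origin: centre of the underside; x along the stock towards the blade, z up the blade.
- grip (a point): Good place to hold the square: on the stock's mid-plane, 25 mm from the stock's middle away from the blade, 20 mm above its underside (6 mm below the stock's top); fingers close across the 20 mm width. It is 63 mm from the blade's inner edge and 85 mm from the outer face. Axes as square.
- heel (a point): Outer corner of the square: the bottom of the blade-end face, on the mid-plane, at the level of the underside, 60 mm from the origin along x. Axes as square.
- corner (a point): The inside corner on the stand where the heel of the square belongs: on the plate's top, at the middle of the foot of the post's front face. x points horizontally from the open front part of the plate towards the post (the direction to press), z up.
- stand: Electrode stand fixed to the bench, turned within about 30 degrees. Origin: at bench level under the plate's centre; x along the plate towards the post, z up. The post's front face is 45 mm along x from the centre, leaving 155 mm of free plate before it; two steel cheeks (52 mm above the bench) flank the post's foot, behind that face.
- plate: White-enamelled base plate of the stand, 220 mm (x) by 130 mm (y), 18 mm thick; its top is 18 mm above the bench. Same origin and axes as stand.
- post: Steel post, 25 mm square, 210 mm tall; black collar and holder arm near its top. Springy pivot at its foot: about 3 N at blade-tip height brings it upright, and let go it leans back. Starts leaning 0.06 to 0.11 rad over the free plate: the blade's tip meets it up to 15 mm before the heel is home. Origin: centre of its foot at the plate's top; z along the post; x, y as the stand's.
- bottle: Closed white plastic bottle, 64 mm across, 150 mm tall, standing on the bench; bystander. Origin: centre of its underside.
- beaker: Open glass beaker, 68 mm across, 90 mm tall; bystander. Origin: centre of its underside.
- jar: Amber jar with black cap, 60 mm across, 80 mm tall; bystander. Origin: centre of its underside.
Not all that is in view belongs to the job. Of the things that look like the square, take the one that is farthest from the robot's base at the start.

How it is judged:
By the outcome, as a careful person would: the job done as asked, in the order asked, and still so for the second after the job is handed in, while the arm keeps its last pose, push and grip.
It also fails if it takes over 48 s, if anything falls off the work surface, if the arm or the gripper's body presses on something with over 40 N, if the wrist force passes 120 N, or if a joint passes its speed limit or range.

### The arm

A 6-joint arm with a two-finger parallel gripper is mounted at the origin on the work surface. World frame = base frame: x ahead of the robot, y to its left, z up, the work surface at z = 0. Lengths are in mm, angles in rad, forces in N, time in s.
With the tool pointing down it reaches from about 350 to 975 mm from the base axis. Payload 7.1 kg.
Tool frame: the origin (TCP) lies on the centre line of the jaws, within the pads' length; the fingertips stand 17 mm ahead of it and the grasp point (between the pads) lies 2 mm behind it (tip_extent is the distance from the TCP to the fingertips, in mm); z points along the fingers, y is the line along which they close (so a half turn about z gives the same grasp; the last joint's range is limited). The gripper opens to 88 mm and grips with 3 to 60 N. Pads are 20 mm wide; open, the fingers measure 115 mm over their backs; the gripper's body (75 mm by 178 mm) begins 61 mm behind the grasp point.
Start: joints at [1.273, 0.423, 1.63, -0, 1.089, -0.019], TCP at [171.97, 600.859, 239.675] pointing down, gripper open.
Joint ranges: [-3, 3], [-0.9, 2.11], [0.09, 2.58], [-1.31, 4.45], [0.11, 2.69], [-2.54, 2.54]. Speed limits (rad/s): [2.39, 2.39, 3.01, 3.14, 3.14, 3.14].

### API

Orientations are given as a rotation vector (axis times angle).
In Python, from workcell import get_obs, get_image, camera_model, close_job, look_for, outline_of, pinpoint, tip_extent gives the robot as it stands.
- The arm moves only by the shell command python3 -m jog 'ROWS'. ROWS is text: rows parted by semicolons, each of 7 numbers parted by spaces: the shift along the tool's x, y, z as a fraction of full scale, then the turn, a rotation vector about the tool's x, y, z as a fraction of full scale, then the closure, from -1 (fully open) to 1 (shut). A call has 1 to 8 rows; each row is the pose to reach, as a shift and turn from the pose commanded when the call began, along the tool's axes at that moment; what a row does not reach only later rows make up. Full scale, the value 1, is 0.2 m for a shift and 30 degrees for a turn. A row lasts 1/10 s, in which the tool goes at most 50 mm and 8.59 degrees, less where a joint would pass 70% of its speed; a pose out of reach is approached as far as the arm can. A call with a number of a shift or a turn outside -1 to 1 is refused whole. A call with a gripper value outside its range is refused whole. The fingers move at their own pace and stop on an object; the grip force is fixed at half the most. Time passes only in rows, so rows that repeat a pose let the fingers close. It gives the time, the measured TCP pose, the force, the opening and the grip force at its end, in the units of the state.
- get_obs(): the state, without advancing time (a new reading comes with each control period).
- get_image(name): name is "scene" or "side" or "wrist"; returns the picture (384x512x3 uint8, red, green, blue); there is no depth.
- camera_model(name): a dict with "fx", "fy", "cx", "cy" (pixels), "dist_coeffs" ([k1, k2, p1, p2, k3] as OpenCV has them; the pictures are not rectified), "origin" and "orientation" of the camera in the world; the wrist camera has in their place "tool_from_camera" (4x4, takes a point from camera to tool coordinates, whose origin is the TCP and whose axes are the flange's). Camera axes: x right, y down, z forward; pixel columns grow to the right and rows downward; lengths in mm; the calibration is good to about 2 mm. A picture is of the moment at which its call begins: read the wrist's pose just before it. camera_model takes no time and is no camera call.
- close_job(): hands the job in; it is judged then, once.
Trained networks look in the newest picture that a camera, given by its name, has taken for a name from the list of things; names that differ only in an ending like _2 or _b are one class to them, and where a whole thing is asked for, a point or a joint stands for the part that bears it (a point fixed in the world has none). Each returns a list of dicts, best first, with "confidence" (0 to 1); they miss things now and then, are a little off and sometimes report something else, mostly with a low value. They report only what shows in the picture. A call takes as long as a camera call. They do not tell look-alikes from the thing itself.
- look_for(target, camera): "xyz" ([x, y, z] in mm, in the coordinates of the camera as it stood for that picture, good to about 4 mm: the middle of the surface that is visible of it).
- outline_of(target, camera): "mask" (384x512 bool, what is visible of it).
- pinpoint(target, camera): "xyz" ([x, y, z] in mm, in the coordinates of the camera as it stood for that picture, good to about 4 mm: a listed point, or the origin of a listed thing).
The state is a dict: "t": time; "qpos": joint angles; "qvel": joint speeds; "joint_torque": joint torques, N m; "ee_pos": TCP position; "orientation": TCP orientation; "ft_force": force on the tool from outside, world axes, zero at the start; "moment": the same for the moment, N m; "width": finger opening in mm; "grasp_force": force on a finger pad.
Only numpy, scipy, OpenCV 4.12 (cv2) and the standard library are available. Lean on these libraries where they do the work, as an engineer would, in place of code of your own. Each camera call takes 0.05 s, during which the arm holds its last target. There are 200 camera calls.

## Working session

There is one attempt and no reset: what is moved stays moved. The work goes in short steps, Python scripts to look and compute and a shell command to move; the robot and the scene stay as the last step left them, time stands still between calls to the robot, and variables do not carry over. Pictures are saved under pics/ and viewed, at most 10 in all, crops included, and the job is handed in when it is done.

```bash
mkdir -p pics; cat > h.py <<'E'
import numpy as np, cv2
from scipy.spatial.transform import Rotation as R
from workcell import *
def cam(name):
    m=camera_model(name)
    if name=="wrist":
        o=get_obs(); T=np.eye(4); T[:3,:3]=R.from_rotvec(o["orientation"]).as_matrix(); T[:3,3]=o["ee_pos"]
        T=T@np.array(m["tool_from_camera"])
    else:
        T=np.eye(4); q=np.array(m["orientation"]); T[:3,:3]=q if q.shape==(3,3) else R.from_rotvec(q).as_matrix(); T[:3,3]=m["origin"]
    K=np.array([[m["fx"],0,m["cx"]],[0,m["fy"],m["cy"]],[0,0,1.]])
    return T,K,np.array(m["dist_coeffs"])
def w(T,p): return T[:3,:3]@np.array(p)+T[:3,3]
def shot(name,f):
    C=cam(name); im=get_image(name); cv2.imwrite("pics/"+f,im[:,:,::-1]); return C,im
E
python3 - <<'E'
from h import *
np.set_printoptions(precision=1,suppress=True)
print(get_obs())
ims=[]
for n in ["scene","side","wrist"]:
    C,im=shot(n,n+"0.png"); ims.append(im); print(n,camera_model(n).get("orientation"),C[0])
    for t in ["square","grip","heel","corner","stand","post","bottle","beaker","jar"]:
        print(t,[(w(C[0],d["xyz"]),round(d["confidence"],2)) for d in pinpoint(t,n)[:4]])
E
```

```text
{'t': 0.0, 'qpos': array([ 1.3,  0.4,  1.6, -0. ,  1.1, -0. ]), 'qvel': array([-0., -0.,  0.,  0.,  0., -0.]), 'joint_torque': array([ -0. , -54.5, -27.4,   0.1,   0. ,  -0. ]), 'ee_pos': array([171.8, 600.4, 238.9]), 'orientation': array([-0.4, -3.1,  0. ]), 'ft_force': array([ 0.5, -0.2, -0.1]), 'moment': array([-0.1,  0. ,  0. ]), 'grasp_force': 0.0, 'width': 87.80261639728232}
scene [-2.3 -0.6  0.2] [[   0.9    0.4   -0.3  903.6]
 [   0.5   -0.6    0.6 -669.9]
 [   0.    -0.7   -0.7  853.7]
 [   0.     0.     0.     1. ]]
square [(array([304.3, 361.6,   6.6]), 0.8), (array([471.4, 290.1,   0.1]), 0.75), (array([320.2, 191.7,   1.6]), 0.71)]
grip [(array([339.5, 203.7,  17.9]), 0.97), (array([450.6, 295.2,  19.6]), 0.95)]
heel [(array([345.4, 318.1,   1.1]), 0.78), (array([271.7, 154.7,   2.9]), 0.74), (array([520.1, 262.1,   1.3]), 0.69)]
corner [(array([613.3,  15.8,  20.1]), 0.78)]
stand [(array([575. ,  -6.6,   1.6]), 0.57)]
post [(array([631.2,  13.8,  22.3]), 0.7)]
bottle [(array([ 512. , -268.1,   -0.3]), 0.62)]
beaker [(array([747.6, 273. ,   7.4]), 0.8)]
jar [(array([ 685
[... 311 characters left out ...]
[445.6, 300.6,  19.8]), 0.94), (array([285.1, 377.3,  21.5]), 0.91), (array([339.6, 207.7,  23. ]), 0.69)]
heel [(array([523.8, 259.4,   1. ]), 0.69), (array([269.9, 158.5,   3.6]), 0.66), (array([343.7, 320.5,   3. ]), 0.66)]
corner [(array([615.8,  12.1,  20.6]), 0.76)]
stand []
post [(array([630.7,  13.6,  19.7]), 0.77)]
bottle [(array([ 510.1, -264.6,    0.9]), 0.93), (array([630.1,  15.7,  20.6]), 0.51)]
beaker [(array([754.5, 269.6,   0.9]), 0.92)]
jar [(array([617.9,  10.9,  21.4]), 0.3)]
wrist None [[  0.3   0.9   0.2 106.7]
 [  1.   -0.3  -0.1 619.5]
 [ -0.    0.2  -1.  385.1]
 [  0.    0.    0.    1. ]]
square []
grip []
heel []
corner []
stand []
post []
bottle []
beaker []
jar []
```

View pics/scene0.png

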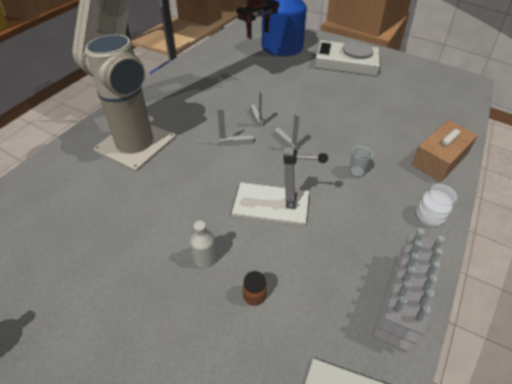

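View pics/side0.png

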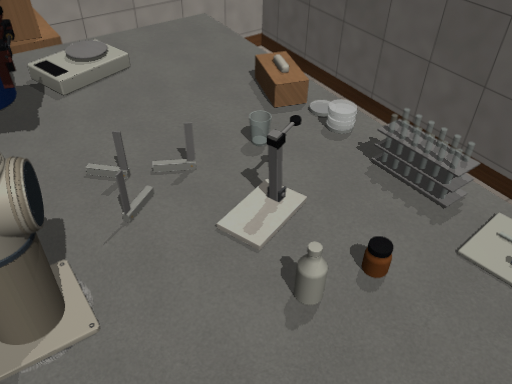

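The scene view shows three squares, near (225,135), (258,115) and (290,130). The stand is at (272,200), the bottle at (203,245), the jar at (254,288) and the beaker at (361,160). The farthest square is the one with its origin near (468,291). Next I'll measure yaw and work out the move to above it.

```bash
cat >> h.py <<'E'
def ray(C,uv):
    p=cv2.undistortPoints(np.array(uv,float).reshape(-1,1,2),C[1],C[2]).reshape(-1,2)
    d=np.c_[p,np.ones(len(p))]@C[0][:3,:3].T
    return C[0][:3,3],d
def onz(C,uv,z):
    o,d=ray(C,uv); return o+d*((z-o[2])/d[:,2])[:,None]
def proj(C,P):
    Ti=np.linalg.inv(C[0]); return cv2.projectPoints(np.array(P,float).reshape(-1,3),cv2.Rodrigues(Ti[:3,:3])[0],Ti[:3,3],C[1],C[2])[0].reshape(-1,2)
def plan(pos,yaw,dn=True):
    "shift/turn (fractions) from the current measured pose to pos with tool down, tool x at yaw (deg)"
    o=get_obs(); A=R.from_rotvec(o["orientation"]); y=np.radians(yaw)
    x=np.array([np.cos(y),np.sin(y),0]); z=np.array([0,0,-1.]); B=R.from_matrix(np.c_[x,np.cross(z,x),z])
    s=A.inv().apply(np.array(pos)-o["ee_pos"])/200; t=np.degrees((A.inv()*B).as_rotvec())/30
    return np.round(s,3),np.round(t,3)
E
python3 - <<'E'
from h import *
np.set_printoptions(precision=2,suppress=True)
for n in ["scene","side"]:
    C=cam(n); get_image(n)
    for t in ["plate","square"]:
        for m in outline_of(t,n)[:3]:
            k=m["mask"].astype(np.uint8); c=max(cv2.findContours(k,0,2)[0],key=cv2.contourArea)[:,0]
            if t=="plate":
                P=onz(C,c,18)[:,:2].astype(np.float32); r=cv2.minAreaRect(P); print(n,t,m["confidence"],r, cv2.boxPoints(r).tolist())
            else: print(n,t,m["confidence"],c.min(0),c.max(0),onz(C,[c.mean(0)],13))
print(plan([448,298,240],153.4)); print(get_obs()["t"])
E
```

```text
scene square 0.74 [274 115] [298 148] [[468.15 324.53  13.  ]]
scene square 0.59 [218 110] [252 144] [[284.   211.96  13.  ]]
scene square 0.59 [250  91] [262 126] [[292.83 377.34  13.  ]]
side plate 0.89 ((570.0552978515625, -11.75201416015625), (233.2900848388672, 135.7610626220703), 20.227807998657227) [[437.13433837890625, 11.611560821533203], [484.07427978515625, -115.7764892578125], [702.9762573242188, -35.1155891418457], [656.0363159179688, 92.2724609375]]
side square 0.95 [ 86 131] [129 178] [[334.29 406.78  13.  ]]
side square 0.64 [116 171] [153 222] [[311.25 229.35  13.  ]]
(array([-1.74, -1.08, -0.  ]), array([-0.  ,  0.  ,  0.35]))
1.8
```

```bash
python3 -m jog '-0.87 -0.54 0 0 0 0.35 -1;-0.87 -0.54 0 0 0 0.35 -1;-0.87 -0.54 0 0 0 0.35 -1;-0.87 -0.54 0 0 0 0.35 -1;-0.87 -0.54 0 0 0 0.35 -1'; python3 -c "
from h import *
print(plan([440,302,240],153.4))"
```

```text
t: 2.3
ee_pos: [312.2, 445.6, 239.7]
orientation: [0.725, 3.056, -0.002]
ft_force: [-0.4, -0.1, 0.6]
width: 88.3
grasp_force: 0.0
(array([-0.894, -0.354, -0.   ]), array([-0.002,  0.002, -0.004]))
```

```bash
python3 -m jog '-0.894 -0.354 0 0 0 0 -1;-0.894 -0.354 0 0 0 0 -1;-0.894 -0.354 0 0 0 0 -1;-0.894 -0.354 0 0 0 0 -1;-0.894 -0.354 0 0 0 0 -1;-0.894 -0.354 0 0 0 0 -1'; cat > v.py <<'E'
import sys
from h import *
np.set_printoptions(precision=1,suppress=True)
C,im=shot("wrist",sys.argv[1]); np.savez("pics/C.npz",T=C[0],K=C[1],d=C[2])
for t in ["square","grip","heel","corner","stand","post"]:
    print(t,[(w(C[0],d["xyz"]),round(d["confidence"],2),proj(C,w(C[0],d["xyz"]))) for d in pinpoint(t,"wrist")[:3]])
E
python3 v.py w1.png
```

```text
t: 2.9
ee_pos: [438.4, 305.9, 239.7]
orientation: [-0.723, -3.057, -0.001]
ft_force: [-0.6, 0.3, 0.3]
width: 87.8
grasp_force: 0.0
square [(array([304.2, 359.6,   1.4]), 0.65, array([[250.5,  22.6]])), (array([473.3, 284. ,  -1.6]), 0.58, array([[258.7, 193.6]])), (array([319.5, 187.5,   0.7]), 0.55, array([[118.3, 111.9]]))]
grip [(array([340.8, 204.9,  22. ]), 0.95, array([[134.4, 123.4]])), (array([446.1, 299.7,  21.7]), 0.62, array([[260.1, 171.5]]))]
heel [(array([352.4, 321.2,   2.4]), 0.91, array([[239. ,  82.2]])), (array([523.6, 259.3,   2.5]), 0.83, array([[259.1, 239.8]])), (array([271.6, 156.5,   2.9]), 0.82, array([[71.6, 85.9]]))]
corner []
stand []
post []
```

View pics/w1.png

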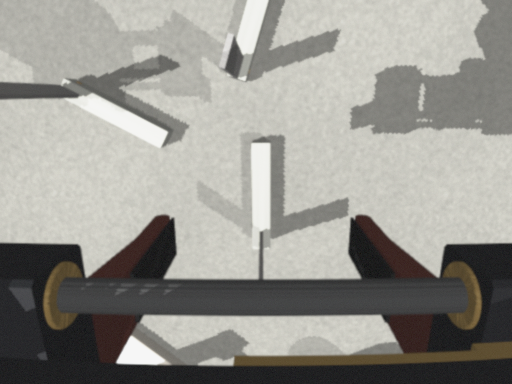

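The wrist view shows the target square's bright stock top at columns 251–270, rows 142–228. It is almost in line with the tool, and its blade runs down from (260,230). I'll measure it precisely.

```bash
python3 - <<'E'
from h import *
np.set_printoptions(precision=2,suppress=True)
z=np.load("pics/C.npz"); C=(z["T"],z["K"],z["d"])
g=cv2.cvtColor(cv2.imread("pics/w1.png"),6)
L=[];Rr=[]
for v in range(148,222,4):
    r=np.where(g[v,235:290]>225)[0]+235
    L.append((r.min()-.5,v));Rr.append((r.max()+.5,v))
L=onz(C,L,26);Rr=onz(C,Rr,26)
print(np.linalg.norm((L-Rr)[:,:2],axis=1))
M=(L+Rr)/2; d=np.polyfit(M[:,0],M[:,1],1); a=np.arctan(d[0]); print("yaw",np.degrees(a))
col=np.where(g[120:250,260]>225)[0]+120; print(col.min(),col.max())
e=onz(C,[(260.5,col.min()-.5)],26)[0]; u=np.array([np.cos(a),np.sin(a)])
org=e[:2]+60*u; grip=e[:2]+35*u; print("end",e,"origin",org,"grip",grip,"heel",e[:2]+120*u)
yaw=np.degrees(a)+180
print(plan([*grip,18],yaw))
E
```

```text
[18.8  19.9  18.9  18.95 19.01 19.06 18.05 18.11 18.16 18.21 18.27 18.32
 17.3  17.35 17.4  17.46 17.51 17.57 17.63]
yaw -26.495485570402924
144 229
end [418.88 313.79  26.  ] origin [472.58 287.02] grip [450.21 298.18] heel [526.28 260.26]
(array([-0.08, -0.01,  1.11]), array([-0., -0.,  0.]))
```

```bash
python3 -m jog '-0.08 -0.01 0.3 0 0 0 -1;-0.08 -0.01 0.55 0 0 0 -1;-0.08 -0.01 0.8 0 0 0 -1;-0.08 -0.01 0.95 0 0 0 -1;-0.08 -0.01 0.95 0 0 0 -1;-0.08 -0.01 0.95 0 0 0 -1'; python3 -c "
from h import *
print(plan([450.2,298.2,20],153.5))
C,im=shot('wrist','w2.png')"
```

```text
t: 3.85
ee_pos: [451.1, 297.4, 49.8]
orientation: [-0.718, -3.057, 0.002]
ft_force: [-1.1, -0.3, 0.6]
width: 87.7
grasp_force: 0.0
(array([0.006, 0.002, 0.149]), array([-0.002, -0.002,  0.002]))
```

View pics/w2.png

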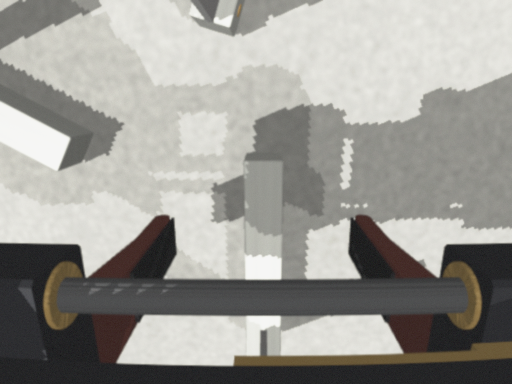

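The stock is centred between the fingers (columns 245–282) and the blade is visible at (265,340). I'll go down and close.

```bash
python3 -m jog '0.005 0 0.08 0 0 0 -1;0.005 0 0.148 0 0 0 -1;0.005 0 0.148 0 0 0 1;0.005 0 0.148 0 0 0 1;0.005 0 0.148 0 0 0 1;0.005 0 0.148 0 0 0 1;0.005 0 0.148 0 0 0 1;0.005 0 0.148 0 0 0 1'; python3 -m jog '0 0 0 0 0 0 1;0 0 0 0 0 0 1;0 0 0 0 0 0 1'
```

```text
t: 4.7
ee_pos: [450.7, 297.6, 20.3]
orientation: [0.719, 3.058, 0.0]
ft_force: [0.8, -0.5, -0.9]
width: 43.5
grasp_force: 0.0
t: 5.0
ee_pos: [450.6, 297.6, 20.0]
orientation: [0.719, 3.058, 0.0]
ft_force: [0.7, 0.6, -1.7]
width: 19.8
grasp_force: 30.1
```

```bash
python3 -m jog '0 0 -0.2 0 0 0 1;0 0 -0.4 0 0 0 1;0 0 -0.6 0 0 0 1;0 0 -0.8 0 0 0 1;0 0 -1 0 0 0 1;0 0 -1 0 0 0 1'; python3 -c "
from h import *
print(plan([555,-20,320],201.5)); print(plan([500,140,320],178))"
```

```text
t: 5.6
ee_pos: [452.9, 299.1, 225.0]
orientation: [0.718, 3.052, 0.01]
ft_force: [1.6, 1.4, -2.5]
width: 20.1
grasp_force: 30.0
(array([-1.17 , -1.197, -0.479]), array([ 0.01 ,  0.014, -1.599]))
(array([-0.568, -0.603, -0.477]), array([ 0.013,  0.012, -0.816]))
```

```bash
python3 -m jog '-0.1 -0.1 -0.1 0 0 -0.14 1;-0.2 -0.2 -0.2 0 0 -0.28 1;-0.3 -0.3 -0.28 0 0 -0.42 1;-0.4 -0.4 -0.36 0 0 -0.56 1;-0.48 -0.5 -0.42 0 0 -0.7 1;-0.54 -0.57 -0.46 0 0 -0.78 1;-0.568 -0.603 -0.477 0 0 -0.816 1;-0.568 -0.603 -0.477 0 0 -0.816 1'; python3 -c "
from h import *
print(plan([555,-20,320],201.5))"
```

```text
t: 6.4
ee_pos: [498.1, 137.8, 314.3]
orientation: [-0.057, -3.139, 0.001]
ft_force: [-0.4, -0.1, -4.4]
width: 20.0
grasp_force: 30.0
(array([-0.313, -0.778, -0.029]), array([-0.001, -0.004, -0.786]))
```

```bash
python3 -m jog '-0.04 -0.1 0 0 0 -0.13 1;-0.09 -0.22 0 0 0 -0.26 1;-0.14 -0.34 -0.01 0 0 -0.4 1;-0.19 -0.46 -0.02 0 0 -0.53 1;-0.24 -0.58 -0.02 0 0 -0.65 1;-0.28 -0.7 -0.03 0 0 -0.74 1;-0.313 -0.778 -0.029 0 0 -0.786 1;-0.313 -0.778 -0.029 0 0 -0.786 1'; python3 -m jog '0 0 0 0 0 0 1'; python3 v.py w3.png
```

```text
t: 7.2
ee_pos: [555.5, -19.7, 319.5]
orientation: [0.585, -3.084, -0.0]
ft_force: [-0.0, -0.4, -4.1]
width: 20.0
grasp_force: 30.0
t: 7.3
ee_pos: [554.9, -18.1, 319.8]
orientation: [0.586, -3.084, -0.002]
ft_force: [0.0, -0.3, -3.1]
width: 19.6
grasp_force: 30.0
square [(array([321.2, 186.6,   0.2]), 0.95, array([[473.1,  42.6]])), (array([578.2, -13.7, 299.5]), 0.81, array([[253.5, 274.1]])), (array([ 685.8, -291.5,    0.9]), 0.74, array([[ 46.9, 165.7]]))]
grip [(array([343.3, 204.6,  24.1]), 0.91, array([[488.1,  62.7]])), (array([553.2, -18.4, 319.7]), 0.84, array([[262.6, 246.7]]))]
heel []
corner []
stand [(array([580.5,  -8.2,  -1.8]), 0.93, array([[261.7, 169. ]]))]
post []
```

View pics/w3.png

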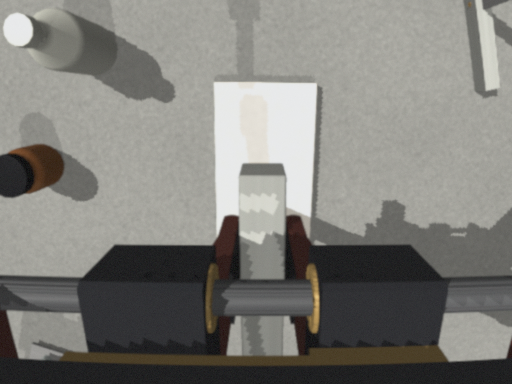

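The wrist view shows the plate with its front edge at row 83 and its sides at columns 215 and 316. The held square lies over it in line. I'll fit the plate's edges.

```bash
python3 - <<'E'
from h import *
np.set_printoptions(precision=2,suppress=True)
z=np.load("pics/C.npz"); C=(z["T"],z["K"],z["d"])
g=cv2.cvtColor(cv2.imread("pics/w3.png"),6).astype(int)
def step(a): # subpixel strongest rise/fall
    d=np.abs(np.diff(a)); i=d.argmax(); return i+.5+0
L=[(190+step(g[v,190:240]),v) for v in range(95,165,5)]
Rr=[(295+step(g[v,295:335]),v) for v in range(95,200,5)]
F=[(u,70+step(g[70:98,u])) for u in list(range(222,236,3))+list(range(272,312,4))]
L,Rr,F=[onz(C,np.array(q),18)[:,:2] for q in (L,Rr,F)]
def fit(P):
    m=np.median(P,0); vx,vy,x,y=cv2.fitLine(P.astype(np.float32),cv2.DIST_HUBER,0,.01,.01).ravel(); 
    return np.array([x,y]),np.array([vx,vy])
for P in (L,Rr,F):
    p,v=fit(P); print(p,np.degrees(np.arctan2(v[1],v[0]))%180, np.abs((P-p)@[-v[1],v[0]]).max())
(pl,vl),(pr,vr),(pf,vf)=fit(L),fit(Rr),fit(F)
y=np.mean([np.arctan(v[1]/v[0]) for v in (vl,vr)]); u=np.array([np.cos(y),np.sin(y)]); n=np.array([-u[1],u[0]])
print("yaw",np.degrees(y),"width",(pr-pl)@n)
lat=((pl+pr)/2)@n; fr=pf@u; print("corner",(fr+155)*u+lat*n, "center",(fr+110)*u+lat*n)
# held stock top z? rear end
print("tool yaw", np.degrees(np.arctan2(*(R.from_rotvec(get_obs()["orientation"]).as_matrix()[[1,0],0]))))
E
```

```text
[556.13 -83.77] 20.73107 1.0131077466349592
[525.14  42.95] 20.863573 0.6576268359525657
[470.22 -41.38] 110.743805 0.7035818485600702
yaw 20.797321 width 129.46396
corner [617.04   8.61] center [574.97  -7.37]
tool yaw -158.37769581281884
```

```bash
python3 -c "
from h import *
print(plan([490.8,-39.3,200],200.8))"
```

```text
(array([0.34 , 0.021, 0.607]), array([0.   , 0.   , 0.027]))
```

```bash
python3 -m jog '0.12 0.01 0.05 0 0 0.027 1;0.25 0.02 0.15 0 0 0.027 1;0.34 0.021 0.28 0 0 0.027 1;0.34 0.021 0.42 0 0 0.027 1;0.34 0.021 0.54 0 0 0.027 1;0.34 0.021 0.607 0 0 0.027 1;0.34 0.021 0.607 0 0 0.027 1'; python3 -c "
from h import *
print(plan([490.8,-39.3,60],200.8))"
```

```text
t: 8.35
ee_pos: [489.6, -39.5, 198.3]
orientation: [0.566, -3.087, -0.002]
ft_force: [-0.2, 0.6, -2.7]
width: 20.0
grasp_force: 30.0
(array([-0.008, -0.002,  0.692]), array([ 0.003, -0.006, -0.001]))
```

```bash
python3 -m jog '0 0 0.15 0 0 0 1;0 0 0.3 0 0 0 1;0 0 0.45 0 0 0 1;0 0 0.58 0 0 0 1;0 0 0.66 0 0 0 1;0 0 0.692 0 0 0 1;0 0 0.692 0 0 0 1'; python3 - <<'E'
from h import *
print(plan([514.2,-30.4,46],200.8))
_,a=shot("scene","s1.png"); _,b=shot("side","s2.png")
a=cv2.resize(a[120:260,210:350],(400,400),interpolation=2); b=cv2.resize(b[110:250,200:340],(400,400),interpolation=2)
cv2.imwrite("pics/ab.png",np.hstack([a,b])[:,:,::-1])
E
```

```text
t: 9.05
ee_pos: [491.3, -39.7, 61.6]
orientation: [0.567, -3.09, -0.0]
ft_force: [-0.5, -0.4, -3.5]
width: 19.9
grasp_force: 30.0
(array([-0.124,  0.003,  0.078]), array([ 0.   , -0.   , -0.001]))
```

View pics/ab.png

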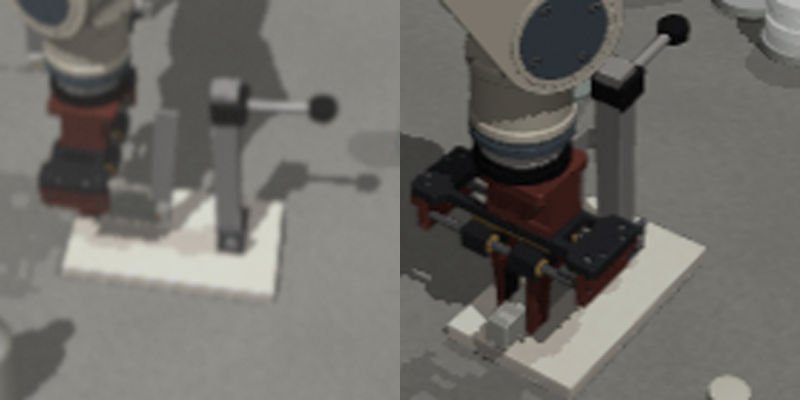

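The left crop shows the square upright in the gripper over the plate, blade at (165,170), with the leaning post ahead at (230,170). The right crop shows the stock end over the plate at (505,325). I'll move forward slightly and set it down.

```bash
python3 -m jog '-0.06 0 0.04 0 0 0 1;-0.124 0.003 0.078 0 0 0 1;-0.124 0.003 0.1 0 0 0 1;-0.124 0.003 0.11 0 0 0 1;-0.124 0.003 0.11 0 0 0 1'; python3 -m jog '0 0 0.005 0 0 0 1;0 0 0.01 0 0 0 1;0 0 0.01 0 0 0 1'; python3 -c "
from h import *
print(plan([514.2,-30.4,38],200.8))"
```

```text
t: 9.65
ee_pos: [514.2, -30.3, 39.3]
orientation: [-0.567, 3.09, -0.0]
ft_force: [0.5, 0.1, -2.3]
width: 19.9
grasp_force: 30.0
t: 9.95
ee_pos: [513.8, -30.6, 38.1]
orientation: [-0.566, 3.09, -0.0]
ft_force: [-2.1, -0.2, 6.3]
width: 19.9
grasp_force: 30.0
(array([-0.002, -0.   ,  0.001]), array([-0.   ,  0.001, -0.001]))
```

```bash
python3 -m jog '-0.015 0 0.003 0 0 0 1;-0.03 0 0.003 0 0 0 1;-0.045 0 0.003 0 0 0 1;-0.045 0 0.003 0 0 0 1';python3 -m jog '-0.01 0 0.003 0 0 0 1;-0.02 0 0.006 0 0 0 1;-0.03 0 0.009 0 0 0 1;-0.03 0 0.009 0 0 0 1'; python3 -c "
from h import *
print(plan([617.04-85*.9348,8.61-85*.3551,38],200.8),get_obs()['moment'])"
```

```text
t: 10.35
ee_pos: [520.5, -27.7, 37.9]
orientation: [0.566, -3.087, -0.0]
ft_force: [-6.5, -2.1, 16.6]
width: 19.9
grasp_force: 30.0
t: 10.75
ee_pos: [524.6, -25.9, 36.7]
orientation: [0.566, -3.084, -0.001]
ft_force: [-13.8, -6.5, 28.8]
width: 19.8
grasp_force: 30.0
(array([-0.068, -0.003, -0.007]), array([ 0.003, -0.011, -0.   ])) [-0.93886205  2.33169556  0.05815144]
```

```bash
python3 -m jog '0 0 -0.006 0 0 0 1;-0.01 0 -0.006 0 0 0 1;-0.02 0 -0.006 0 0 0 1;-0.03 0 -0.006 0 0 0 1;-0.03 0 -0.006 0 0 0 1'; python3 - <<'E'
from h import *
print(plan([617.04-85*.9348,8.61-85*.3551,38],200.8),get_obs()['moment'])
_,a=shot("scene","s3.png")
cv2.imwrite("pics/s3c.png",cv2.resize(a[130:230,230:330],(600,600),interpolation=2)[:,:,::-1])
E
```

```text
t: 11.25
ee_pos: [531.6, -23.3, 36.7]
orientation: [0.566, -3.086, -0.001]
ft_force: [-8.4, -3.3, 15.2]
width: 20.0
grasp_force: 30.0
(array([-0.031, -0.002, -0.007]), array([ 0.002, -0.008, -0.   ])) [-0.57539629  1.47884427 -0.03677059]
```

View pics/s3c.png

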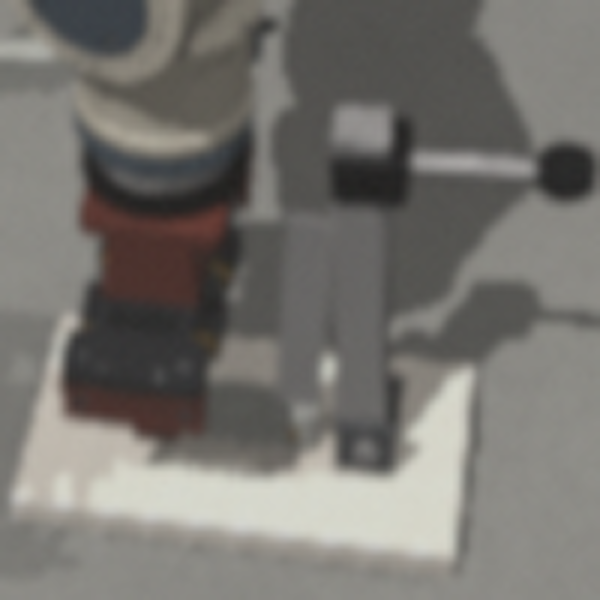

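The blade, at (305,290), now touches the post near the collar end at (335,225). There is still a gap at the heel at about (325,400). I'll keep going gently with the press on.

```bash
python3 -m jog '-0.01 0 0 0 -0.008 0 1;-0.02 0 0 0 -0.008 0 1;-0.025 0 0 0 -0.008 0 1;-0.025 0 0 0 -0.008 0 1'; python3 -m jog '-0.005 0 0 0 0 0 1;-0.01 0 0 0 0 0 1;-0.01 0 0 0 0 0 1';  python3 - <<'E'
from h import *
print(plan([617.04-85*.9348,8.61-85*.3551,38],200.8),get_obs()['moment'])
E
```

```text
t: 11.7
ee_pos: [535.4, -21.7, 36.7]
orientation: [0.567, -3.088, -0.002]
ft_force: [-10.5, -4.7, 17.4]
width: 19.8
grasp_force: 30.0
t: 12.0
ee_pos: [537.1, -21.0, 36.7]
orientation: [0.567, -3.088, -0.002]
ft_force: [-11.3, -3.8, 18.2]
width: 20.0
grasp_force: 30.0
(array([-0.001, -0.004, -0.006]), array([ 0.003, -0.003, -0.   ])) [-0.73299813  2.14509802 -0.01774582]
```

```bash
for i in 1; do python3 -m jog '-0.005 0 0 0 0 0 1;-0.005 0 0 0 0 0 1'; python3 -m jog '-0.005 0 0 0 0 0 1;-0.005 0 0 0 0 0 1';python3 -m jog '-0.005 0 0 0 0 0 1;-0.005 0 0 0 0 0 1'; done;  python3 - <<'E'
from h import *
print(plan([617.04-85*.9348,8.61-85*.3551,38],200.8),get_obs()['moment'])
E
```

```text
t: 12.2
ee_pos: [538.0, -20.7, 36.7]
orientation: [0.566, -3.088, -0.002]
ft_force: [-11.3, -3.7, 18.3]
width: 19.3
grasp_force: 30.0
t: 12.4
ee_pos: [538.8, -20.3, 36.7]
orientation: [0.567, -3.088, -0.002]
ft_force: [-12.6, -3.6, 18.3]
width: 19.9
grasp_force: 30.0
t: 12.6
ee_pos: [539.7, -20.0, 36.7]
orientation: [0.566, -3.088, -0.002]
ft_force: [-11.7, -3.1, 17.8]
width: 19.8
grasp_force: 30.0
(array([ 0.013, -0.004, -0.007]), array([ 0.004, -0.004, -0.   ])) [-0.90227386  2.15236905  0.00765226]
```

```bash
python3 - <<'E'
from h import *
_,a=shot("scene","s4.png"); _,b=shot("side","s5.png")
cv2.imwrite("pics/s4c.png",np.hstack([cv2.resize(a[140:220,260:310],(375,600),interpolation=2),cv2.resize(b[120:220,240:310],(420,600),interpolation=2)])[:,:,::-1])
E
```

```text
(no output)
```

View pics/s4c.png

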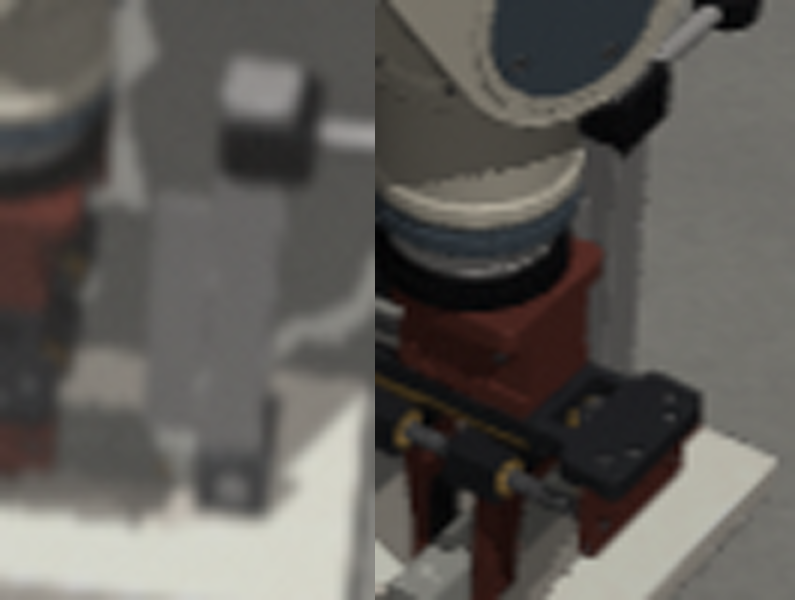

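The blade is now nearly flush with the post; only a faint sliver is left near the foot at (205,400). I'll press on until the force rises.

```bash
python3 -m jog '-0.005 0 0 0 0 0 1;-0.005 0 0 0 0 0 1'; python3 -m jog '-0.005 0 0 0 0 0 1;-0.005 0 0 0 0 0 1';python3 -m jog '-0.005 0 0 0 0 0 1;-0.005 0 0 0 0 0 1';  python3 - <<'E'
from h import *
print(plan([617.04-85*.9348,8.61-85*.3551,38],200.8),get_obs()['moment'])
E
```

```text
t: 12.9
ee_pos: [540.6, -19.6, 36.7]
orientation: [0.567, -3.088, -0.002]
ft_force: [-11.8, -4.5, 18.6]
width: 19.5
grasp_force: 30.0
t: 13.1
ee_pos: [541.4, -19.2, 36.7]
orientation: [0.567, -3.087, -0.002]
ft_force: [-12.8, -5.8, 18.4]
width: 19.8
grasp_force: 30.0
t: 13.3
ee_pos: [541.5, -19.2, 36.7]
orientation: [0.566, -3.086, -0.002]
ft_force: [-16.4, -6.5, 21.8]
width: 19.8
grasp_force: 30.0
(array([ 0.023, -0.004, -0.007]), array([ 0.004, -0.008,  0.   ])) [-1.33010873  2.58830385 -0.01184565]
```

```bash
python3 -m jog '-0.004 0 0 0 -0.006 0 1;-0.006 0 0.003 0 -0.01 0 1;-0.006 0 0.003 0 -0.01 0 1'; python3 - <<'E'
from h import *
print(plan([617.04-85*.9348,8.61-85*.3551,38],200.8),get_obs()['moment'])
_,a=shot("scene","s6.png"); _,b=shot("wrist","w6.png")
a=cv2.resize(a[140:220,260:310],(375,600),interpolation=2); b=cv2.resize(b[130:384,170:350],(425,600),interpolation=2)
cv2.imwrite("pics/s6c.png",np.hstack([a,b])[:,:,::-1])
E
```

```text
t: 13.6
ee_pos: [541.9, -19.1, 36.6]
orientation: [0.567, -3.089, -0.004]
ft_force: [-19.3, -9.7, 30.3]
width: 19.6
grasp_force: 30.0
(array([ 0.024, -0.004, -0.007]), array([ 0.005, -0.   ,  0.   ])) [-1.47022499  3.27486805  0.0064582 ]
```

View pics/s6c.png

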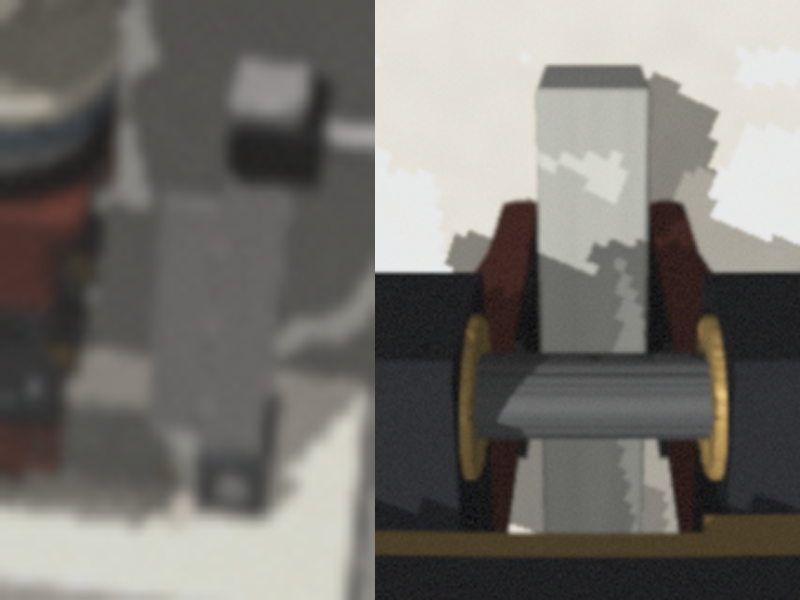

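The scene crop shows the blade flush along the post with no gap (column 215). The wrist crop shows the stock straight in the jaws. I'll check the stock's pitch in the hand numerically.

```bash
python3 - <<'E'
from h import *
from scipy.optimize import least_squares
np.set_printoptions(precision=2,suppress=True)
m=camera_model("wrist"); C=(np.array(m["tool_from_camera"]),*cam("wrist")[1:])
for f in ["w3.png","w6.png"]:
    g=cv2.cvtColor(cv2.imread("pics/"+f),6).astype(float)
    p=g[140:200,252:274].mean(1); d=np.diff(cv2.GaussianBlur(p[:,None],(1,5),1).ravel()); 
    i=np.argsort(-abs(d))[:6]; print(f,[(140.5+k,round(d[k],1)) for k in sorted(i)])
# predicted rows: tool frame, square x = -tool x ; underside at z=h, grip offset dx, pitch a
def rows(dx,h,a):
    pts=np.array([[-60,0,26],[-60,0,0]])-np.array([-25,0,0]); c,s=np.cos(a),np.sin(a)
    out=[]
    for x,_,z in pts: # rotate about grip-bottom; +a = nose down
        X=c*x+s*(z-20); Z=-s*x+c*(z-20)+20
        out.append([-(X+dx),0,h-Z])
    return proj(C,out)
for q in [(0,20,0),(0,18.6,0),(-3,18.6,0),(0,18.6,.02),(0,18.6,-.02)]: print(q,rows(*q).ravel())
E
```

```text
w3.png [(np.float64(161.5), np.float64(-21.7)), (np.float64(162.5), np.float64(-34.2)), (np.float64(163.5), np.float64(-31.4)), (np.float64(164.5), np.float64(-16.5)), (np.float64(174.5), np.float64(20.7)), (np.float64(175.5), np.float64(20.1))]
w6.png [(np.float64(155.5), np.float64(-17.2)), (np.float64(156.5), np.float64(-33.5)), (np.float64(157.5), np.float64(-35.4)), (np.float64(158.5), np.float64(-20.8)), (np.float64(166.5), np.float64(21.3)), (np.float64(167.5), np.float64(21.7))]
(0, 20, 0) [261.87 178.79 261.93 166.57]
(0, 18.6, 0) [261.86 179.57 261.92 167.14]
(-3, 18.6, 0) [261.87 172.42 261.93 161.02]
(0, 18.6, 0.02) [261.86 180.27 261.92 166.62]
(0, 18.6, -0.02) [261.87 178.91 261.92 167.68]
```

```bash
cat > post.py <<'E'
import sys
from h import *
np.set_printoptions(precision=3,suppress=True)
# post lean from its rear/right silhouette edge in a scene picture, against vertical lines
C=cam("scene"); u=np.array([.9348,.3551,0]); n=np.array([-.3551,.9348,0])
for f in sys.argv[1:]:
    g=cv2.GaussianBlur(cv2.cvtColor(cv2.imread("pics/"+f),6),(0,0),.7).astype(float); best=[]
    for side in (1,):
        c0=np.array([617.04,8.61,18])+25*u-12.5*n   # rear edge facing the camera
        zs=np.arange(60,165,5); obs=[]
        for lean in [0]:
            for z in zs:
                p=proj(C,[c0+[0,0,z]])[0]; r=int(round(p[1])); x=int(p[0])
                a=g[r,x-9:x+12]; d=np.diff(a); k=d[2:-2].argmax()+2 if '-d' not in f else 0
                q=np.clip(d[k-1:k+2],0,None); obs.append((x-9+k+.5+(q@[-1,0,1])/max(q.sum(),1e-6)-p[0],d[k]))
        obs=np.array(obs); 
        px=np.array([proj(C,[c0+[0,0,z]+u*z*.05])[0][0]-proj(C,[c0+[0,0,z]])[0][0] for z in zs])/.05
        ok=obs[:,1]>6; A=np.c_[np.ones(ok.sum()),px[ok]]; s=np.linalg.lstsq(A,obs[ok,0],rcond=None)[0]
        print(f,"fwd lean rad",s[1],"offset px",s[0],ok.sum(),obs[:,0])
E
python3 post.py scene0.png s1.png s4.png s6.png
```

```text
scene0.png fwd lean rad -0.30332324555607987 offset px 10.88969017967377 21 [ 7.67   7.625  7.619  8.414 -1.665 -1.849 -2.1   -2.313 -2.489 -2.616
 -2.804 -2.959 -3.138 -3.295 -3.42  -3.632 -3.761 -3.953 -4.605 -4.87
 -4.996]
s1.png fwd lean rad -0.26320460798940337 offset px 9.620343366330479 21 [ 7.662  7.628  7.614  8.413 -1.668 -1.855 -2.097 -2.305 -2.483 -2.579
 -2.706 -2.89  -3.072 -3.279 -3.464 -3.59  -3.725 -3.787 -3.068 -3.036
 -2.198]
s4.png fwd lean rad 0.2840715871600238 offset px -6.616798869179548 9 [ 1.201  1.036  0.628 -0.52  -0.879 -2.251 -1.468 -1.076 -0.328  0.43
  0.706  5.332  8.306  8.424  8.408  4.535  9.102  3.213 -6.949 -7.112
  2.723]
s6.png fwd lean rad 0.2600928564387134 offset px -5.997284722577746 11 [ 1.63   1.485  0.848  0.247 -0.482 -4.918 -0.568 -0.681 -0.172  1.225
  1.388  7.207  8.32   8.443  8.386 -4.965 -5.625  4.213 -5.949  1.888
 -6.277]
```

```bash
python3 - <<'E'
from h import *
C=cam("scene"); u=np.array([.9348,.3551,0]); n=np.array([-.3551,.9348,0])
c0=np.array([617.04,8.61,18])+25*u-12.5*n
z=np.arange(80,146,5); ob=np.array([-1.665,-1.849,-2.1,-2.313,-2.489,-2.616,-2.804,-2.959,-3.138,-3.295,-3.42,-3.632,-3.761,-3.953])
px=np.array([(proj(C,[c0+[0,0,k]+u*k*.05])[0][0]-proj(C,[c0+[0,0,k]])[0][0])/.05 for k in z])
print("initial lean",np.linalg.lstsq(np.c_[np.ones(14),px],ob,rcond=None)[0])
A=cv2.imread("pics/scene0.png",0); 
def pt(h,x,th): # point of the post at height h, x behind foot-centre
    f=np.array([617.04,8.61,18])+12.5*u; return f+u*(x*np.cos(th)+h*np.sin(th))+np.array([0,0,h*np.cos(th)-x*np.sin(th)])
for nm,h,x,sz,ths in [("collar",200,0,(9,9),0),("ball",200,75,(9,9),0)]:
    print(nm,proj(C,[pt(h,x,-.09)]))
def track(cx,cy,r,f):
    T=cv2.resize(A[cy-r:cy+r+1,cx-r:cx+r+1],None,fx=8,fy=8,interpolation=2)
    B=cv2.imread("pics/"+f,0)[cy-r-4:cy+r+5,cx-r-4:cx+r+13]; B=cv2.resize(B,None,fx=8,fy=8,interpolation=2)
    q=cv2.matchTemplate(B,T,5); _,v,_,l=cv2.minMaxLoc(q); return (l[0]/8-4,l[1]/8-4,round(v,3))
for f in ["s1.png","s3.png","s4.png","s6.png"]: print(f,"collar",track(290,157,9,f),"ball",track(323,158,8,f))
for th in (-.1,-.09,-.08,-.02,0,.02): print(th,proj(C,[pt(200,0,th)])-proj(C,[pt(200,0,-.09)]),proj(C,[pt(200,75,th)])-proj(C,[pt(200,75,-.09)]))
E
```

```text
initial lean [ 0.72127806 -0.08865433]
collar [[289.01064461 153.40588209]]
ball [[317.5585393  154.79118626]]
s1.png collar (0.125, 0.375, 0.862) ball (0.0, 0.0, 1.0)
s3.png collar (1.75, 0.5, 0.865) ball (1.5, 0.625, 0.96)
s4.png collar (6.125, 1.0, 0.847) ball (5.5, 2.5, 0.983)
s6.png collar (7.125, 1.125, 0.84) ball (6.375, 2.875, 0.983)
-0.1 [[-0.75319778 -0.03295787]] [[-0.76060627 -0.25327726]]
-0.09 [[0. 0.]] [[0. 0.]]
-0.08 [[0.75379185 0.03878592]] [[0.75698536 0.25884913]]
-0.02 [[5.28284771 0.39379583]] [[5.21674935 1.9264318 ]]
0 [[6.7922781  0.55861199]] [[6.66948537 2.52476619]]
0.02 [[8.30010043 0.74656558]] [[8.10391424 3.14366811]]
```

Tracking the collar and ball puts the post upright to within about 0.01 rad, from a lean of -0.089 at the start. I'll add a small nose-down bias to seat the stock, hold and re-check.

```bash
python3 -m jog '-0.002 0 0 0 0.01 0 1;-0.003 0 0 0 0.02 0 1;-0.003 0 0 0 0.02 0 1;-0.003 0 0 0 0.02 0 1;-0.003 0 0 0 0.02 0 1'; python3 - <<'E'
from h import *
A=cv2.imread("pics/scene0.png",0); shot("scene","s7.png")
shot("wrist","w7.png"); B0=cv2.imread("pics/s7.png",0)
for cx,cy,r in ((290,157,9),(323,158,8)):
    T=cv2.resize(A[cy-r:cy+r+1,cx-r:cx+r+1],None,fx=8,fy=8,interpolation=2); B=cv2.resize(B0[cy-r-4:cy+r+5,cx-r-4:cx+r+13],None,fx=8,fy=8,interpolation=2)
    _,v,_,l=cv2.minMaxLoc(cv2.matchTemplate(B,T,5)); print(l[0]/8-4,l[1]/8-4,v)
for f in ["w3.png","w6.png","w7.png"]:
    p=cv2.cvtColor(cv2.imread("pics/"+f),6)[140:190,252:274].mean(1); d=np.diff(p); i=d[:32].argmin(); j=i+5+d[i+5:i+20].argmax()
    s=lambda k,q:140.5+(np.arange(k-2,k+3)@q[k-2:k+3])/q[k-2:k+3].sum()
    print(f,s(i,np.clip(-d,0,None)),s(j,np.clip(d,0,None)))
o=get_obs(); print(plan([617.04-85*.9348,8.61-85*.3551,38],200.8),o["moment"],o["ft_force"])
E
```

```text
t: 14.2
ee_pos: [543.0, -18.6, 36.2]
orientation: [0.565, -3.08, -0.001]
ft_force: [-15.9, -7.7, 24.0]
width: 19.9
grasp_force: 30.0
7.125 1.125 0.8394224643707275
6.375 2.875 0.9736918807029724
w3.png 162.82045889101337 174.9699690402477
w6.png 157.11193462561764 167.04041297935103
w7.png 154.80955993930198 163.9818652849741
(array([ 0.03 , -0.004, -0.009]), array([ 0.004, -0.018,  0.   ])) [-1.21945668  2.59696752 -0.03034742] [-15.9747548   -8.30451313  23.51802993]
```

```bash
python3 -m jog '0 0 0 0 0 0 1;0 0 0 0 0 0 1;0 0 0 0 0 0 1' && python3 -c "
from workcell import *
print(close_job())"
```

```text
t: 14.6
ee_pos: [543.0, -18.6, 36.2]
orientation: [0.565, -3.08, -0.001]
ft_force: [-15.7, -7.3, 22.9]
width: 19.8
grasp_force: 30.0
the job is handed in; nothing more can be done
None
```

I handed the job in at 14.6 s with the farthest square still gripped and pressed into the corner (about 17 N against the post, 23 N onto the plate); the camera showed the post upright to within about 0.01 rad, though I inferred the stock sitting flat from that and the forces rather than measuring it, and no verdict came back.

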